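# Check 14-tooth change gears against the master and restock the tray

## Task

Put every loose 14-tooth gear on a post of the checking stand, fully down and in mesh with the master gear, and when all of them are on, turn the master by its knob half a turn so that they run together. Then store these gears hub up in empty pockets of the gear tray, one to a pocket, fully down, and put the loose gears of any other tooth count in the white returns bin at any time. Leave the gears already in the tray, the beaker, the bottle, the clip and the brush where they are.

Things in the scene. Friction and masses are not known exactly. Their poses are not given: they have to be found in the camera images.
- gear_a: loose brass spur gear, 14 teeth, module 3.5 (pitch radius 24.50 mm), 56 mm outside, face 12 mm thick, hexagonal hub 20 mm across flats rising 16 mm above the face (28 mm high in all), 12 mm through bore, about 170 g; lies hub up. Origin: centre of underside, z up; +x through the middle of a tooth; hub flats face +x and every 60 degrees from it. Wanted kind, 3 or 4 present.
- gear_b: loose brass spur gear, 14 teeth, module 3.5 (pitch radius 24.50 mm), 56 mm outside, face 12 mm thick, hexagonal hub 20 mm across flats rising 16 mm above the face (28 mm high in all), 12 mm through bore, about 170 g; lies hub up. Origin: centre of underside, z up; +x through the middle of a tooth; hub flats face +x and every 60 degrees from it. Wanted kind, 3 or 4 present.
- gear_c: loose brass spur gear, 14 teeth, module 3.5 (pitch radius 24.50 mm), 56 mm outside, face 12 mm thick, hexagonal hub 20 mm across flats rising 16 mm above the face (28 mm high in all), 12 mm through bore, about 170 g; lies hub up. Origin: centre of underside, z up; +x through the middle of a tooth; hub flats face +x and every 60 degrees from it. Wanted kind, 3 or 4 present.
- gear_d: loose brass spur gear, 14 teeth, module 3.5 (pitch radius 24.50 mm), 56 mm outside, face 12 mm thick, hexagonal hub 20 mm across flats rising 16 mm above the face (28 mm high in all), 12 mm through bore, about 170 g; lies hub up. Origin: centre of underside, z up; +x through the middle of a tooth; hub flats face +x and every 60 degrees from it. Wanted kind, 3 or 4 present.
- gear_e: loose brass spur gear, 10 teeth, module 3.5 (pitch radius 17.50 mm), 42 mm outside, face 12 mm thick, hexagonal hub 20 mm across flats rising 16 mm above the face (28 mm high in all), 12 mm through bore, about 87 g; lies hub up. Origin: centre of underside, z up; +x through the middle of a tooth; hub flats face +x and every 60 degrees from it. Too small to reach the master.
- gear_f: loose brass spur gear, 18 teeth, module 3.5 (pitch radius 31.50 mm), 70 mm outside, face 12 mm thick, hexagonal hub 20 mm across flats rising 16 mm above the face (28 mm high in all), 12 mm through bore, about 281 g; lies hub up. Origin: centre of underside, z up; +x through the middle of a tooth; hub flats face +x and every 60 degrees from it. Too big to go down on a post.
- stock_0: 14-tooth gear like the wanted ones, already stored in the tray pocket centred at x -99, y -33 mm of the tray; absent if that pocket is empty at the start. Leave it alone. Origin: centre of the underside.
- stock_1: 14-tooth gear like the wanted ones, already stored in the tray pocket centred at x -99, y 33 mm of the tray; absent if that pocket is empty at the start. Leave it alone. Origin: centre of the underside.
- stock_2: 14-tooth gear like the wanted ones, already stored in the tray pocket centred at x -33, y -33 mm of the tray; absent if that pocket is empty at the start. Leave it alone. Origin: centre of the underside.
- stock_3: 14-tooth gear like the wanted ones, already stored in the tray pocket centred at x -33, y 33 mm of the tray; absent if that pocket is empty at the start. Leave it alone. Origin: centre of the underside.
- stock_4: 14-tooth gear like the wanted ones, already stored in the tray pocket centred at x 33, y -33 mm of the tray; absent if that pocket is empty at the start. Leave it alone. Origin: centre of the underside.
- stock_5: 14-tooth gear like the wanted ones, already stored in the tray pocket centred at x 33, y 33 mm of the tray; absent if that pocket is empty at the start. Leave it alone. Origin: centre of the underside.
- stock_6: 14-tooth gear like the wanted ones, already stored in the tray pocket centred at x 99, y -33 mm of the tray; absent if that pocket is empty at the start. Leave it alone. Origin: centre of the underside.
- stock_7: 14-tooth gear like the wanted ones, already stored in the tray pocket centred at x 99, y 33 mm of the tray; absent if that pocket is empty at the start. Leave it alone. Origin: centre of the underside.
- stand: checking stand, fixed: round grey base, 160 mm across, top 30 mm above the bench, master gear in the middle, four upright posts 56 mm from its axis (right for 14 teeth) on the stand's +x, +y, -x, -y. Posts 9 mm diameter, 24 mm high, tapered tips. A gear fully down in mesh lies on the base; on top of the master's teeth it is 12 mm higher. Origin: on the bench under the master's axis.
- knob (a point): centre of the master's black bar knob, on its axis, 73 mm above the bench; bar 36 mm along the master's x, 12 mm along y, 22 mm high. Axes turn with the master: steel gear, 18 teeth, pitch radius 31.5 mm, 70 mm outside, face 30 to 42 mm above the bench, a tooth on +x. Turns both ways without end, friction 0.02 N m, stays where left, starts at any angle.
- master_mark (a point): point on the master gear, 31 mm out from its axis along its +x, on top of a tooth
- tray: gear tray, fixed: grey, 268 mm (x) by 136 mm (y), 13 mm high; 4 by 2 square pockets, 62 mm wide inside, one gear each; walls 4 mm, floor 3 mm (a stored gear's underside is 3 mm above the bench). Origin: centre of underside. Pocket centres: x -99, -33, 33 or 99 mm, y -33 or 33 mm.
- bin: the returns bin for odd gears, fixed: open white plastic box, 170 mm (its x) by 130 mm (its y) outside, 35 mm high, walls and floor 4 mm. Origin: centre of the underside.
- beaker: a glass beaker, 60 mm across, 75 mm high; a bystander. Origin: centre of the underside.
- sample: a small white bottle, 44 mm across, 85 mm high; a bystander. Origin: centre of the underside.
- clip: a steel bulldog clip, body 32 by 20 by 14 mm; a bystander. Origin: centre of the underside.
- brush: a flat cleaning brush with a wooden handle, 160 mm long, lying between the robot and the stand; a bystander. Origin: under its middle.

How it is judged:
On the way, in this order (a step that is already met when the one before it is completed fails the run):
1. all loose 14-tooth gears are on posts of the stand, fully down in mesh with the master (z of each of gear_a, gear_b, gear_c, gear_d in the frame of stand below 0.034 m and angle between each of gear_a, gear_b, gear_c, gear_d's own z axis and vertical below 0.1 rad and ((x of gear_a in the frame of stand between 0.051 and 0.061 m and y of gear_a in the frame of stand between -0.005 and 0.005 m) or (x of gear_a in the frame of stand between -0.005 and 0.005 m and y of gear_a in the frame of stand between 0.051 and 0.061 m) or (x of gear_a in the frame of stand between -0.061 and -0.051 m and y of gear_a in the frame of stand between -0.005 and 0.005 m) or (x of gear_a in the frame of stand between -0.005 and 0.005 m and y of gear_a in the frame of stand between -0.061 and -0.051 m)) and ((x of gear_b in the frame of stand between 0.051 and 0.061 m and y of gear_b in the frame of stand between -0.005 and 0.005 m) or (x of gear_b in the frame of stand between -0.005 and 0.005 m and y of gear_b in the frame of stand between 0.051 and 0.061 m) or (x of gear_b in the frame of stand between -0.061 and -0.051 m and y of gear_b in the frame of stand between -0.005 and 0.005 m) or (x of gear_b in the frame of stand between -0.005 and 0.005 m and y of gear_b in the frame of stand between -0.061 and -0.051 m)) and ((x of gear_c in the frame of stand between 0.051 and 0.061 m and y of gear_c in the frame of stand between -0.005 and 0.005 m) or (x of gear_c in the frame of stand between -0.005 and 0.005 m and y of gear_c in the frame of stand between 0.051 and 0.061 m) or (x of gear_c in the frame of stand between -0.061 and -0.051 m and y of gear_c in the frame of stand between -0.005 and 0.005 m) or (x of gear_c in the frame of stand between -0.005 and 0.005 m and y of gear_c in the frame of stand between -0.061 and -0.051 m)) and ((x of gear_d in the frame of stand between 0.051 and 0.061 m and y of gear_d in the frame of stand between -0.005 and 0.005 m) or (x of gear_d in the frame of stand between -0.005 and 0.005 m and y of gear_d in the frame of stand between 0.051 and 0.061 m) or (x of gear_d in the frame of stand between -0.061 and -0.051 m and y of gear_d in the frame of stand between -0.005 and 0.005 m) or (x of gear_d in the frame of stand between -0.005 and 0.005 m and y of gear_d in the frame of stand between -0.061 and -0.051 m))), for 0.3 s.
2. with all of them in mesh the master has been turned half a turn (to within 40 degrees) from where it stood at the start (all of step 1 and distance of master_mark from where it was at the start of the episode above 0.058 m), for 0.1 s.
At the end, for the whole second after the job is handed in: every loose 14-tooth gear lies hub up and flat on the floor of a tray pocket (within 10 mm of its middle, within 5 mm of its floor), every other loose gear lies inside the returns bin, and all are at rest (z of each of gear_a, gear_b, gear_c, gear_d in the frame of tray below 0.008 m and angle between each of gear_a, gear_b, gear_c, gear_d's own z axis and vertical below 0.12 rad and ((x of gear_a in the frame of tray between -0.109 and -0.089 m and y of gear_a in the frame of tray between -0.043 and -0.023 m) or (x of gear_a in the frame of tray between -0.109 and -0.089 m and y of gear_a in the frame of tray between 0.023 and 0.043 m) or (x of gear_a in the frame of tray between -0.043 and -0.023 m and y of gear_a in the frame of tray between -0.043 and -0.023 m) or (x of gear_a in the frame of tray between -0.043 and -0.023 m and y of gear_a in the frame of tray between 0.023 and 0.043 m) or (x of gear_a in the frame of tray between 0.023 and 0.043 m and y of gear_a in the frame of tray between -0.043 and -0.023 m) or (x of gear_a in the frame of tray between 0.023 and 0.043 m and y of gear_a in the frame of tray between 0.023 and 0.043 m) or (x of gear_a in the frame of tray between 0.089 and 0.109 m and y of gear_a in the frame of tray between -0.043 and -0.023 m) or (x of gear_a in the frame of tray between 0.089 and 0.109 m and y of gear_a in the frame of tray between 0.023 and 0.043 m)) and ((x of gear_b in the frame of tray between -0.109 and -0.089 m and y of gear_b in the frame of tray between -0.043 and -0.023 m) or (x of gear_b in the frame of tray between -0.109 and -0.089 m and y of gear_b in the frame of tray between 0.023 and 0.043 m) or (x of gear_b in the frame of tray between -0.043 and -0.023 m and y of gear_b in the frame of tray between -0.043 and -0.023 m) or (x of gear_b in the frame of tray between -0.043 and -0.023 m and y of gear_b in the frame of tray between 0.023 and 0.043 m) or (x of gear_b in the frame of tray between 0.023 and 0.043 m and y of gear_b in the frame of tray between -0.043 and -0.023 m) or (x of gear_b in the frame of tray between 0.023 and 0.043 m and y of gear_b in the frame of tray between 0.023 and 0.043 m) or (x of gear_b in the frame of tray between 0.089 and 0.109 m and y of gear_b in the frame of tray between -0.043 and -0.023 m) or (x of gear_b in the frame of tray between 0.089 and 0.109 m and y of gear_b in the frame of tray between 0.023 and 0.043 m)) and ((x of gear_c in the frame of tray between -0.109 and -0.089 m and y of gear_c in the frame of tray between -0.043 and -0.023 m) or (x of gear_c in the frame of tray between -0.109 and -0.089 m and y of gear_c in the frame of tray between 0.023 and 0.043 m) or (x of gear_c in the frame of tray between -0.043 and -0.023 m and y of gear_c in the frame of tray between -0.043 and -0.023 m) or (x of gear_c in the frame of tray between -0.043 and -0.023 m and y of gear_c in the frame of tray between 0.023 and 0.043 m) or (x of gear_c in the frame of tray between 0.023 and 0.043 m and y of gear_c in the frame of tray between -0.043 and -0.023 m) or (x of gear_c in the frame of tray between 0.023 and 0.043 m and y of gear_c in the frame of tray between 0.023 and 0.043 m) or (x of gear_c in the frame of tray between 0.089 and 0.109 m and y of gear_c in the frame of tray between -0.043 and -0.023 m) or (x of gear_c in the frame of tray between 0.089 and 0.109 m and y of gear_c in the frame of tray between 0.023 and 0.043 m)) and ((x of gear_d in the frame of tray between -0.109 and -0.089 m and y of gear_d in the frame of tray between -0.043 and -0.023 m) or (x of gear_d in the frame of tray between -0.109 and -0.089 m and y of gear_d in the frame of tray between 0.023 and 0.043 m) or (x of gear_d in the frame of tray between -0.043 and -0.023 m and y of gear_d in the frame of tray between -0.043 and -0.023 m) or (x of gear_d in the frame of tray between -0.043 and -0.023 m and y of gear_d in the frame of tray between 0.023 and 0.043 m) or (x of gear_d in the frame of tray between 0.023 and 0.043 m and y of gear_d in the frame of tray between -0.043 and -0.023 m) or (x of gear_d in the frame of tray between 0.023 and 0.043 m and y of gear_d in the frame of tray between 0.023 and 0.043 m) or (x of gear_d in the frame of tray between 0.089 and 0.109 m and y of gear_d in the frame of tray between -0.043 and -0.023 m) or (x of gear_d in the frame of tray between 0.089 and 0.109 m and y of gear_d in the frame of tray between 0.023 and 0.043 m)) and x of gear_e in the frame of bin between -0.081 and 0.081 m and y of gear_e in the frame of bin between -0.061 and 0.061 m and z of each of gear_e, gear_f in the frame of bin below 0.05 m and x of gear_f in the frame of bin between -0.081 and 0.081 m and y of gear_f in the frame of bin between -0.061 and 0.061 m and linear speed of each of gear_a, gear_b, gear_c, gear_d, gear_e, gear_f below 0.03 m/s); the robot touches nothing.
It fails at once if a gear already in the tray is moved by more than 20 mm (distance of any of stock_0, stock_1, stock_2, stock_3, stock_4, stock_5, stock_6, stock_7 from where it was at the start of the episode above 0.02 m).
It fails at once if the beaker, the bottle, the clip or the brush is moved by more than 40 mm or knocked over (distance of any of beaker, sample, clip, brush from where it was at the start of the episode above 0.04 m or angle between any of beaker, sample's own z axis and vertical above 0.6 rad).
Of gear_a, gear_b, gear_c, gear_d only 3 to 4 are there at a start; the rules pass over those that are not, and their reading is None.
Of gear_e, gear_f only 1 to 2 are there at a start; the rules pass over those that are not, and their reading is None.
Of stock_0, stock_1, stock_2, stock_3, stock_4, stock_5, stock_6, stock_7 only 2 to 4 are there at a start; the rules pass over those that are not, and their reading is None.
At some moment in a run one of gear_a, gear_b, gear_c, gear_d, gear_e, gear_f may be knocked a few centimetres aside while the robot is not near it.
It also fails if it takes over 210 s, if anything falls off the work surface, if the arm or the gripper's body presses on something with over 40 N, if the wrist force passes 120 N, or if a joint passes its speed limit or range.

## Robot

A 6-joint arm with a two-finger parallel gripper is mounted at the origin on the work surface. World frame = base frame: x ahead of the robot, y to its left, z up, the work surface at z = 0. Lengths are in m, angles in rad, forces in N, time in s.
With the tool pointing down it reaches from about 0.4 to 0.825 m from the base axis. Payload 7 kg.
Tool frame: the origin (TCP) lies between the finger pads; the fingertips stand 11 mm ahead of it and the grasp point (between the pads) lies 8 mm behind it; z points along the fingers, y is the direction in which the jaws open and shut (so a half turn about z gives the same grasp; the last joint's range is limited). The gripper opens to 85 mm and grips with 20 to 120 N. Pads are 22 mm wide; open, the fingers measure 114 mm over their backs; the gripper's body (76 mm by 85 mm) begins 54 mm behind the grasp point. The pads swing forward as they close: fully open they stand 13 mm farther back than shut.
Start: joints at [1.508, 0.359, 0.012, 0, -1.224, -0.288], TCP at [0.232, 0.634, 0.242] pointing down, gripper open.
Joint ranges: [-3.07, 3.07], [-1.43, 2.12], [-1.02, 1.25], [-3.03, 1.67], [-3.05, -0], [-3.03, 3.03]. Speed limits (rad/s): [2.39, 2.39, 3.01, 3.14, 3.14, 3.14].

## Interface

Orientations are given as a rotation vector (axis times angle).
In Python, from station import r, solver, viewer gives the robot as it stands. The module is installed in compiled form; this text tells all that it offers. Calls block until the motion is done:
- r.move_to(position, orientation): joint-space move of the TCP to a pose.
- r.move_linear(position, rot=None, velocity=0.15): straight line of the TCP; rot=None keeps the orientation; velocity is the mean speed in m/s.
- r.move_joints(angles): joint-space move.
- r.set_gripper(opening, effort=None): opening from 0.0 (shut) to 1.0 (fully open); effort is the grip in N (None keeps the last); returns when the fingers have stopped.
- r.pause(seconds).
- solver.solve_ik(position, orientation): joint angles nearest the present ones, or None.
- viewer.capture(name): name is "side" or "top" or "wrist"; returns (picture, depth): 384x512x3 uint8, red, green, blue; 384x512 float32, m along the optical axis (not along the pixel's ray), 0 where there is no reading.
- viewer.get_calibration(name): a dict with "vfov" (degrees; the focal length in pixels is half the picture's height over the tangent of half this angle, whatever the lens; pixels are square), "cx", "cy" (the principal point, pixels), "dist" ([k1, k2, p1, p2, k3] as OpenCV has them; the pictures are not rectified), "R" (3x3) and "t" (3): a world point X has camera coordinates R X + t; the wrist camera has in their place "T_tool_cam" (4x4, takes a point from camera to tool coordinates, whose origin is the TCP and whose axes are the flange's). Camera axes: x right, y down, z forward; pixel columns grow to the right and rows downward; lengths in m; the calibration is good to about 2 mm. A picture is of the moment at which its call begins: read the wrist's pose just before it. get_calibration takes no time and is no camera call.
A pose or a line that the arm cannot do raises r.PlanningError and nothing moves.
- r.sign_off(): hands the job in, once; it reports no verdict.
Readings, each from a call of its own:
- r.current_time(): time.
- r.current_joints(): joint angles.
- r.current_qd(): joint speeds.
- r.current_joint_torque(): joint torques, N m.
- r.current_ee_pos(): TCP position.
- r.current_ee_rot(): TCP orientation.
- r.current_ft_force(): force on the tool from outside, world axes, zero at the start.
- r.current_moment(): the same for the moment, N m.
- r.current_opening(): opening from 0.0 (shut) to 1.0 (fully open).
Only numpy, scipy, OpenCV 4.12 (cv2) and the standard library are available. Lean on these libraries where they do the work, as an engineer would, in place of code of your own. Each camera call takes 0.05 s, during which the arm holds its last target. There are 200 camera calls.

## Working session

There is one attempt and no reset: what is moved stays moved. The work goes in short steps, each a Python script; the robot and the scene stay as the last script left them, time stands still between calls to the robot, and variables do not carry over. Pictures are saved under pics/ and viewed, about 12 in all and at most 16, crops included, and the job is handed in when it is done.

```bash
mkdir -p pics; ls; python3 - <<'E'
from station import r,solver,viewer
import cv2,numpy as np
for n in ["top","side"]:
    p,d=viewer.capture(n); cv2.imwrite(f"pics/{n}0.png",p[:,:,::-1]); np.save(f"pics/{n}0.npy",d)
    c=viewer.get_calibration(n); print(n,c)
print(viewer.get_calibration("wrist")); print(r.current_ee_rot(),r.current_ee_pos(),r.current_time())
E
```

```text
pics
top {'vfov': 53.46814209942953, 'cx': 249.4168197136664, 'cy': 189.5797486079501, 'dist': array([-0.10278597,  0.        ,  0.        ,  0.        ,  0.        ]), 'R': array([[ 0.00367248, -0.99997721, -0.00566497],
       [-0.98913597, -0.00280003, -0.14697687],
       [ 0.14695766,  0.0061432 , -0.98912371]]), 't': array([-0.0163849 ,  0.56548283,  0.84159373])}
side {'vfov': 48.65191279012213, 'cx': 253.1746708535557, 'cy': 190.25125280133364, 'dist': array([-0.15634905,  0.        ,  0.        ,  0.        ,  0.        ]), 'R': array([[ 0.99805463, -0.05915622,  0.019685  ],
       [-0.02964175, -0.72801648, -0.68491851],
       [ 0.05484819,  0.68300259, -0.72835371]]), 't': array([-0.55939377,  0.04440649,  1.03424445])}
{'vfov': 69.25082160311422, 'cx': 252.18784874506042, 'cy': 188.7457734093646, 'dist': array([0.00970756, 0.        , 0.        , 0.        , 0.        ]), 'T_tool_cam': array([[ 1.00754585e-03, -9.45282233e-01, -3.26252179e-01,
         8.27201058e-02],
       [ 9.99999483e-01,  9.96951661e-04,  1.99675706e-04,
         2.78918693e-04],
       [ 1.36507754e-04, -3.26252211e-01,  9.45282749e-01,
        -1.32271240e-01],
       [ 0.00000000e+00,  0.00000000e+00,  0.00000000e+00,
         1.00000000e+00]])}
[ 3.09186909e+00 -5.48145777e-01 -1.89458508e-04] [0.23185057 0.63348888 0.24144923] 0.1
```

View pics/top0.png

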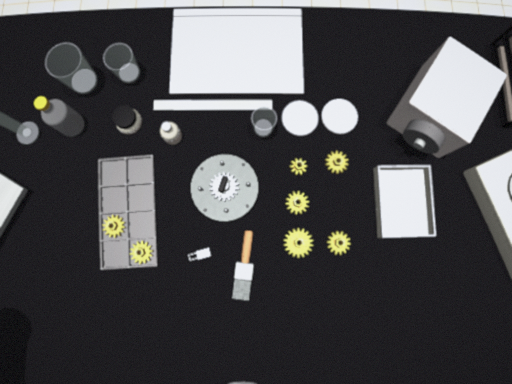

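View pics/side0.png

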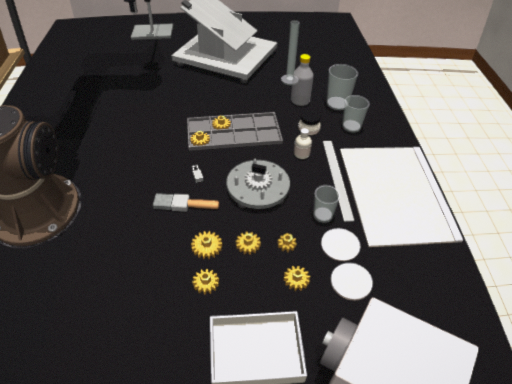

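The top view shows five loose gears at (337,161), (297,202) and (339,242), probably 14T, plus a small one at (299,166) and a big one at (298,242). The stand is at (224,187), the tray at (128,212) with stock at (114,226) and (141,252), and the bin at (406,201). The side view agrees.

```bash
cat > h.py <<'E'
from station import r,solver,viewer
import cv2,numpy as np
from scipy.spatial.transform import Rotation as Ro
def rot(a): return (Ro.from_euler('z',a)*Ro.from_euler('x',np.pi)).as_rotvec()
def yaw(): 
    x=Ro.from_rotvec(r.current_ee_rot()).apply([1,0,0]); return np.arctan2(x[1],x[0])
def cap(name,save=None):
    """picture, depth, camera pose (world R,t of cam), K, dist"""
    c=viewer.get_calibration(name)
    if name=="wrist":
        Rw=Ro.from_rotvec(r.current_ee_rot()).as_matrix(); p=np.array(r.current_ee_pos())
        T=c["T_tool_cam"]; R=Rw@T[:3,:3]; t=Rw@T[:3,3]+p
    else:
        R=c["R"].T; t=-R@c["t"]
    p,d=viewer.capture(name); f=192/np.tan(np.radians(c["vfov"])/2)
    K=np.array([[f,0,c["cx"]],[0,f,c["cy"]],[0,0,1]])
    if save: cv2.imwrite(f"pics/{save}.png",p[:,:,::-1])
    return dict(p=p,d=d,R=R,t=t,K=K,dist=np.array(c["dist"]))
def rays(c,uv):
    n=cv2.undistortPoints(np.float64(uv).reshape(-1,1,2),c["K"],c["dist"]).reshape(-1,2)
    return np.c_[n,np.ones(len(n))]
def onplane(c,uv,z):
    g=rays(c,uv)@c["R"].T; return c["t"]+g*((z-c["t"][2])/g[:,2])[:,None]
def proj(c,X):
    rv=cv2.Rodrigues(c["R"].T)[0]; return cv2.projectPoints(np.float64(X).reshape(-1,1,3),rv,-c["R"].T@c["t"],c["K"],c["dist"])[0].reshape(-1,2)
def cloud(c):
    v,u=np.mgrid[0:384,0:512]; g=rays(c,np.c_[u.ravel(),v.ravel()])
    X=(g*c["d"].reshape(-1,1))@c["R"].T+c["t"]; X[c["d"].ravel()==0]=np.nan
    return X.reshape(384,512,3)
def brass(p):
    h=cv2.cvtColor(p,cv2.COLOR_RGB2HSV); return cv2.inRange(h,(15,90,60),(40,255,255))
def harm(P,c,n):
    """complex n-th harmonic of radius profile of contour points P (m,2) about c"""
    D=P-c; a=np.arctan2(D[:,1],D[:,0]); rr=np.hypot(*D.T); o=np.argsort(a)
    t=np.linspace(-np.pi,np.pi,720,endpoint=False); q=np.interp(t,a[o],rr[o],period=2*np.pi)
    return 2*np.mean(q*np.exp(-1j*n*t)), q.mean()
def gears(c,base=0.,amin=150):
    """brass blobs: centre, teeth, tooth phase angle, mean outline radius"""
    out=[]; m=brass(c["p"])
    for k in cv2.findContours(m,cv2.RETR_EXTERNAL,cv2.CHAIN_APPROX_NONE)[0]:
        if cv2.contourArea(k)<amin: continue
        P=onplane(c,k.reshape(-1,2),base+.012)[:,:2]
        if np.ptp(P,0).max()>.09: continue
        ctr,rad=cv2.minEnclosingCircle(P.astype(np.float32)); ctr=np.array(ctr)
        H={n:harm(P,ctr,n) for n in (10,14,18)}; n=max(H,key=lambda n:abs(H[n][0]))
        out.append(dict(c=ctr,rad=rad,n=n,amp=[round(1e3*abs(H[k][0]),2) for k in H],th=-np.angle(H[n][0])/n,px=k.reshape(-1,2).mean(0)))
    return out
E
python3 - <<'E'
from h import *
c=cap("top")
for g in gears(c,amin=50): print(g["c"].round(4),round(g["rad"],4),g["n"],g["amp"],g["px"].round())
for n,uv,z in [("stand",(224,187),.03),("knob",(224,184),.08),("binUL",(377,166),.035),("binLR",(434,237),.035),("beaker",(264,130),0),("bottle",(172,139),0),("clip",(200,254),.01),("brush",(245,265),.01),("trayUL",(98,158),.013),("trayUR",(153,155),.013),("trayLL",(101,270),.013),("trayLR",(157,266),.013)]:
    print(n,onplane(c,[uv],z)[0].round(4))
E
```

```text
[0.4198 0.2427] 0.0263 14 [np.float64(0.25), np.float64(1.9), np.float64(0.2)] [141. 252.]
[ 0.4445 -0.2251] 0.0299 14 [np.float64(0.18), np.float64(1.99), np.float64(0.16)] [338. 242.]
[ 0.4361 -0.0115] 0.0378 10 [np.float64(1.07), np.float64(0.3), np.float64(0.13)] [246. 246.]
[ 0.445  -0.1291] 0.037 18 [np.float64(0.15), np.float64(0.28), np.float64(2.16)] [298. 242.]
[0.4818 0.3132] 0.0277 14 [np.float64(0.21), np.float64(1.33), np.float64(0.21)] [113. 225.]
[ 0.5398 -0.1281] 0.03 14 [np.float64(0.15), np.float64(2.32), np.float64(0.08)] [297. 202.]
[ 0.6277 -0.1324] 0.0231 10 [np.float64(1.93), np.float64(0.58), np.float64(0.35)] [298. 166.]
[ 0.6389 -0.2263] 0.0301 14 [np.float64(0.24), np.float64(1.76), np.float64(0.17)] [336. 162.]
[0.7955 0.5271] 0.024 18 [np.float64(0.02), np.float64(0.09), np.float64(0.15)] [ 41. 103.]
stand [0.5732 0.0454 0.03  ]
knob [0.5722 0.0418 0.08  ]
binUL [ 0.6242 -0.3181  0.035 ]
binLR [ 0.4551 -0.4485  0.035 ]
beaker [ 0.7219 -0.0501  0.    ]
bottle [0.6988 0.1794 0.    ]
clip [0.4165 0.1015 0.01  ]
brush [ 0.3916 -0.0047  0.01  ]
trayUL [0.6477 0.3604 0.013 ]
trayUR [0.6547 0.222  0.013 ]
trayLL [0.3758 0.3373 0.013 ]
trayLR [0.3875 0.2023 0.013 ]
```

```bash
python3 - <<'E'
from h import *
# j6 range of yaw at key places
for P in [(.44,-.225),(.64,-.226),(.573,.045),(.54,-.38),(.62,.32),(.42,.31)]:
    ok=[]
    for a in range(-180,180,20):
        q=solver.solve_ik([*P,.06],rot(np.radians(a)))
        ok.append((a,round(float(q[5]),1)) if q is not None else None)
    print(P,[o for o in ok if o])
def view(x,y,z,a,s):
    r.move_to([x,y,z],rot(a)); r.pause(.2); c=cap("wrist",s); np.save(f"pics/{s}.npy",c["d"]); return c
t0=r.current_time()
c=view(.573,.045,.22,0,"w_stand"); print(r.current_time()-t0, r.current_ee_pos())
X=cloud(c); print("bench z", np.nanmedian(X[...,2][X[...,2]<.02]), "stand top", np.nanmedian(X[...,2][(X[...,2]>.02)&(X[...,2]<.038)]))
m=(X[...,2]>.046)&(X[...,2]<.062)
n,l,st,ce=cv2.connectedComponentsWithStats(m.astype(np.uint8))
for i in range(1,n):
    if st[i,4]>8: print("hi",ce[i].round(1),st[i,4],np.nanmean(X[l==i],0).round(4))
t0=r.current_time(); c=view(.54,-.18,.22,0,"w_gears"); print(r.current_time()-t0,r.current_ee_pos())
for g in gears(c): print(g["c"].round(4),round(g["rad"],4),g["n"],g["amp"],g["px"].round())
X=cloud(c); m=(X[...,2]>.023)&(X[...,2]<.034)
n,l,st,ce=cv2.connectedComponentsWithStats(m.astype(np.uint8))
for i in range(1,n):
    if st[i,4]>30: print("hub",ce[i].round(1),st[i,4],np.nanmean(X[l==i],0).round(4))
E
```

```text
(0.44, -0.225) [(-180, -1.5), (-160, -1.1), (-140, -0.8), (-120, -0.4), (-100, -0.1), (-80, 0.2), (-60, 0.6), (-40, 0.9), (-20, 1.3), (0, 1.6), (20, 2.0), (40, 2.3), (60, 2.7), (100, -2.9), (120, -2.5), (140, -2.2), (160, -1.8)]
(0.64, -0.226) [(-180, -1.5), (-160, -1.2), (-140, -0.8), (-120, -0.5), (-100, -0.1), (-80, 0.2), (-60, 0.6), (-40, 0.9), (-20, 1.3), (0, 1.6), (20, 2.0), (40, 2.3), (60, 2.7), (80, 3.0), (100, -2.9), (120, -2.6), (140, -2.2), (160, -1.9)]
(0.573, 0.045) [(-180, -2.0), (-160, -1.6), (-140, -1.3), (-120, -0.9), (-100, -0.6), (-80, -0.2), (-60, 0.1), (-40, 0.5), (-20, 0.8), (0, 1.2), (20, 1.5), (40, 1.9), (60, 2.2), (80, 2.5), (100, 2.9), (140, -2.7), (160, -2.3)]
(0.54, -0.38) [(-180, -1.3), (-160, -0.9), (-140, -0.6), (-120, -0.2), (-100, 0.1), (-80, 0.5), (-60, 0.8), (-40, 1.2), (-20, 1.5), (0, 1.9), (20, 2.2), (40, 2.6), (60, 2.9), (80, -3.0), (100, -2.6), (120, -2.3), (140, -2.0), (160, -1.6)]
(0.62, 0.32) [(-180, -2.3), (-160, -2.0), (-140, -1.6), (-120, -1.3), (-100, -0.9), (-80, -0.6), (-60, -0.2), (-40, 0.1), (-20, 0.5), (0, 0.8), (20, 1.2), (40, 1.5),
[... 1155 characters left out ...]
86] 0.0294 14 [np.float64(0.12), np.float64(3.31), np.float64(0.12)] [212. 163.]
[ 0.6278 -0.1327] 0.0227 10 [np.float64(3.74), np.float64(0.04), np.float64(0.06)] [212.  88.]
[ 0.6389 -0.2273] 0.0295 14 [np.float64(0.04), np.float64(3.9), np.float64(0.18)] [295.  77.]
hub [130.6   5.5] 88 [ 0.7047 -0.057   0.0287]
hub [ 65.  130.4] 10901 [0.5797 0.0339 0.0307]
hub [297.3  77. ] 231 [ 0.6392 -0.2272  0.0284]
hub [210.8  87.4] 217 [ 0.6284 -0.1332  0.0283]
hub [372.9 158.2] 565 [ 0.5478 -0.3216  0.0285]
hub [463.8 174.7] 1396 [ 0.5268 -0.4323  0.0286]
hub [210.8 166. ] 188 [ 0.54   -0.1291  0.0281]
hub [215.2 236.1] 172 [ 0.4453 -0.1304  0.0278]
hub [288.3 236.6] 171 [ 0.4449 -0.2263  0.0278]
```

View pics/w_stand.png

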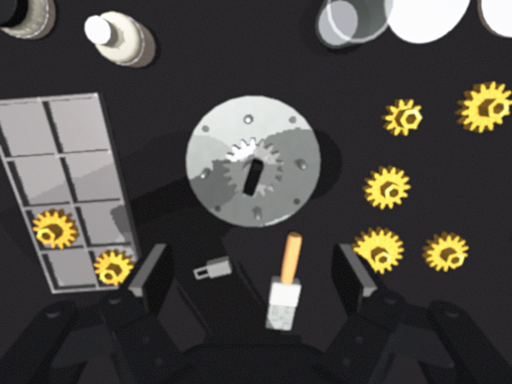

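View pics/w_gears.png

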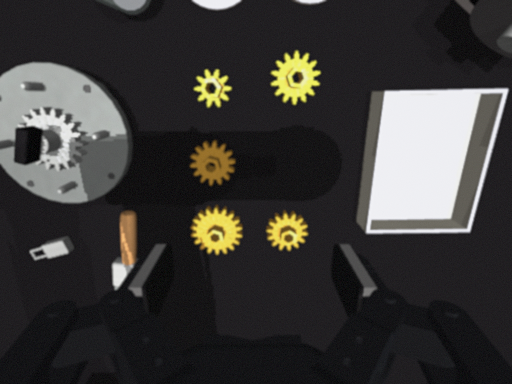

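Posts show at pixels (248,119), (303,165), (204,174) and (258,215). Their heights are about 52–54 mm and the centres sit about 56 mm from the axis, which matches. The master's knob is at (253,175), and the second view shows the five gears cleanly. Next I take vertical close views and measure the camera bias.

```bash
cat >> h.py <<'E'
D=np.degrees
def look(xy,z,a,save=None):
    """hover so that the camera is right above xy"""
    p=np.array(xy)-.083*np.array([np.cos(a),np.sin(a)])
    r.move_to([*p,z],rot(a)); r.pause(.25); return cap("wrist",save)
def blob(c,X,z0,z1,near,plane,rmax=.045):
    """outer contour (world xy on plane) of the depth slice nearest to 'near'"""
    m=((X[...,2]>z0)&(X[...,2]<z1)&(np.hypot(X[...,0]-near[0],X[...,1]-near[1])<rmax)).astype(np.uint8)
    ks=[k for k in cv2.findContours(m,cv2.RETR_EXTERNAL,cv2.CHAIN_APPROX_NONE)[0]]
    k=max(ks,key=cv2.contourArea); return onplane(c,k.reshape(-1,2),plane)[:,:2]
def cen(P):
    M=cv2.moments(((P-P[0])*1e4).astype(np.float32).reshape(-1,1,2)); return P[0]+np.array([M["m10"],M["m01"]])/M["m00"]/1e4
def gear_at(c,near,base=0.):
    X=cloud(c); g=min(gears(c,base),key=lambda g:np.hypot(*(g["c"]-near)))
    H=blob(c,X,base+.023,base+.034,g["c"],base+.028,.02); h=cen(H); h6,_=harm(H,h,6)
    g["hub"]=h; g["hex"]=-np.angle(h6)/6+np.pi/6; g["h6"]=1e3*abs(h6)   # hex: a flat's direction
    return g
def posts(c):
    X=cloud(c); m=((X[...,2]>.047)&(X[...,2]<.058)).astype(np.uint8); out=[]
    n,l,st,ce=cv2.connectedComponentsWithStats(m)
    for i in range(1,n):
        if 10<st[i,4]<250: out.append((np.nanmean(X[l==i],0),st[i,4]))
    P=blob(c,X,.036,.046,[.5744,.0446],.042,.04); return out,P
E
python3 - <<'E'
from h import *
for a in (0,np.pi):
    c=look((.54,-.1285),.12,a,f"b{int(a)}"); g=gear_at(c,(.54,-.1285))
    print(D(a),g["c"].round(4),g["hub"].round(4),g["n"],g["amp"],"th",D(g["th"]).round(2),"hex",D(g["hex"]).round(2),g["h6"],r.current_time())
for a in (0,np.pi):
    c=look((.5744,.0446),.145,a,f"s{int(a)}"); o,P=posts(c); np.save(f"pics/s{int(a)}.npy",c["d"])
    for p,s in o: print(p.round(4),s)
    mc,rad=cv2.minEnclosingCircle(P.astype(np.float32)); H,q=harm(P,np.array([.5744,.0446]),18); print("master",mc,rad,"psi",D(-np.angle(H)/18),abs(H)*1e3,q,r.current_time())
E
```

```text
0.0 [ 0.5391 -0.1283] [ 0.5392 -0.1287] 14 [np.float64(0.03), np.float64(4.22), np.float64(0.07)] th -7.26 hex 44.6 0.5745569900992329 4.8917
180.0 [ 0.5391 -0.1285] [ 0.5391 -0.1281] 14 [np.float64(0.03), np.float64(4.22), np.float64(0.02)] th -7.19 hex 44.68 0.5965226171497137 7.8083
[0.628  0.0503 0.0523] 159
[ 0.5787 -0.0099  0.052 ] 120
[0.5677 0.0996 0.0521] 112
[0.5186 0.0394 0.0522] 88
master (0.5732497572898865, 0.04491414874792099) 0.03490472584962845 psi 1.8284002249256144 3.4225779499813456 0.02935756725962049 10.45
[0.5184 0.0398 0.0523] 161
[0.5675 0.1    0.0523] 116
[ 0.5786 -0.0094  0.0522] 110
[0.6279 0.0509 0.052 ] 90
[ 0.7011 -0.0473  0.0521] 148
[ 0.716  -0.0226  0.0523] 128
[ 0.7252 -0.0719  0.0529] 75
[ 0.7464 -0.0306  0.0534] 44
master (0.5731460452079773, 0.04533024877309799) 0.03491084650158882 psi 1.8431720683552117 3.1284602791453993 0.029340689033026075 13.3
```

```bash
python3 -c "
import cv2,numpy as np
a=cv2.imread('pics/s0.png');b=cv2.imread('pics/b0.png')
f=lambda i:cv2.resize(i,(400,300))
cv2.imwrite('pics/sb.png',np.hstack([f(a),f(b)]))"
```

```text
(no output)
```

View pics/sb.png

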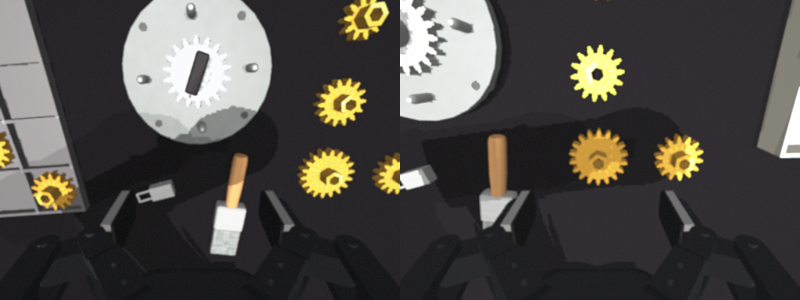

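Both stand views agree: master centre (573.2, 45.1) mm, psi 1.83°, camera bias under 0.4 mm. The picture shows the camera straight above the stand with its knob at (198,72), and above gear B at (597,73). Next I pick gear B and place it on a post.

```bash
cat >> h.py <<'E'
SC=np.array([.5732,.0451]); AL=np.radians(5.7); TP14=2*np.pi/14
def wrap(x,p): return (x+p/2)%p-p/2
def postxy(k): a=AL+k*np.pi/2; return SC+.056*np.array([np.cos(a),np.sin(a)])
def pick(g,base=0.,zc=.15,avoid=None,yref=0.,open_=.5):
    """grip hub; returns jaw-exact tooth angle"""
    xy=(g["hub"]+g["c"])/2; T=2*np.pi/g["n"]
    k=np.arange(2*g["n"]); f=g["th"]+k*T; e=wrap(f-g["hex"],np.pi/3); flat=f[np.argmin(abs(e))]; 
    ys=[flat+np.pi/2+j*np.pi/3 for j in range(6)]       # jaw axis = tool y = yaw-90deg
    if avoid is not None: ys=[y for y in ys if abs(wrap(y+np.pi/2-avoid,np.pi))>np.radians(25)]
    a=min(ys,key=lambda y:abs(wrap(y-yref,2*np.pi))); a=wrap(a,2*np.pi)
    print("flat-tooth mismatch deg",D(abs(e).min()).round(2),"yaw",D(a).round(1),"xy",xy.round(4))
    r.set_gripper(open_,40); r.move_to([*xy,base+.09],rot(a)); r.move_linear([*xy,base+.025],velocity=.12)
    f0=np.array(r.current_ft_force()); r.set_gripper(0.,60); print("opening",r.current_opening(),"yaw",D(yaw()))
    r.move_linear([*xy,zc],velocity=.2); return flat
def held(zc=None):
    c=cap("wrist"); p=np.array(r.current_ee_pos()); a=yaw(); zf=p[2]-.013
    X=cloud(c); P=blob(c,X,zf-.005,zf+.005,p,zf,.036)-p[:2]
    Q=P@np.array([[np.cos(a),-np.sin(a)],[np.sin(a),np.cos(a)]])   # tool x, tool y(left-handed ok)
    t=np.arctan2(Q[:,1],Q[:,0]); q=np.hypot(*Q.T); s=(abs(t)<np.radians(55))&(q>.017); t,q=t[s],q[s]
    A=np.c_[np.ones_like(t),np.cos(t),np.cos(14*t),np.sin(14*t)]; m=np.linalg.lstsq(A,q,rcond=None)[0]
    return a+np.arctan2(m[3],m[2])/14, (m*1e3).round(2), len(t), np.nanmedian(X[...,2][(np.hypot(X[...,0]-p[0],X[...,1]-p[1])<.028)&(abs(X[...,2]-zf)<.006)])-zf
def down(xy,z0,z1,lim=8.,step=.003,v=.04):
    f0=np.array(r.current_ft_force()); z=z0
    while z>z1+1e-4:
        z=max(z-step,z1); r.move_linear([*xy,z],velocity=v); f=np.array(r.current_ft_force())-f0
        if f[2]>lim: return z,f
    return z,np.array(r.current_ft_force())-f0
def mesh_angle(k,psi): 
    ph=AL+k*np.pi/2; pm=(ph-psi)/(2*np.pi/18); return ph+np.pi-(.5-pm)*TP14
def master(c):
    X=cloud(c); P=blob(c,X,.036,.046,SC,.042,.037); H,q=harm(P,SC,18); return -np.angle(H)/18,abs(H)*1e3
E
python3 - <<'E'
from h import *
c=look((.5391,-.1284),.12,0); g=gear_at(c,(.5391,-.1284)); print(D(g["th"]),D(g["hex"]))
th=pick(g); a=yaw(); r.pause(.2)
h=held(); print("held",D(wrap(h[0]-th,TP14)),h[1:], "t",r.current_time()); cap("wrist","held1")
E
```

```text
-7.260202687269768 44.124022980773574
flat-tooth mismatch deg 0.04 yaw 14.2 xy [ 0.5392 -0.1285]
opening 0.21010411320054592 yaw 14.18257697139016
held 0.996668754313968 (array([26.3 , -2.42,  0.96,  3.34]), 164, np.float64(-0.0010898506205022362)) t 19.4083
```

View pics/held1.png

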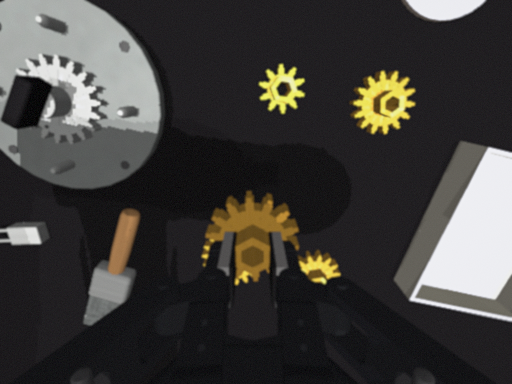

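The held view shows gear B gripped on its hub at (252,255), level, with its phase within 1° of expected. Now onto the -y post.

```bash
cat >> h.py <<'E'
def place_post(k,th,psi,zg=.025,bias=0.):
    """put the held gear (tooth angle th at present yaw) on post k; returns release z of underside"""
    a=yaw(); xy=postxy(k); t=mesh_angle(k,psi)+bias; d0=wrap(t-th,TP14)
    c=[a+d0+j*TP14 for j in range(-4,5)]
    c=[y for y in c if abs(wrap(y-np.pi/2-(AL+k*np.pi/2),np.pi))>np.radians(40)]
    at=min(c,key=lambda y:abs(y-a)); at=wrap(at,2*np.pi); print("yaw to",D(at).round(1),"turn",D(at-a).round(1))
    r.move_to([*xy,.15],rot(at)); r.move_linear([*xy,.062+zg],velocity=.15); r.pause(.2)
    z,f=down(xy,.062+zg,.0305+zg); print("stopped underside z",(z-zg).round(4),"F",f.round(1),"real",np.array(r.current_ee_pos())-[*xy,z])
    return z-zg
def release(up=.15):
    p=np.array(r.current_ee_pos()); r.set_gripper(.42); r.move_linear([p[0],p[1],up],velocity=.25)
E
python3 - <<'E'
from h import *
psi=np.radians(1.83); th=np.radians(-7.26)
z=place_post(3,th,psi); print(r.current_time())
if z<.033:
    release(); c=look(SC,.145,0,"p1"); print("master",[D(x) for x in master(c)[:1]])
    g=gear_at(c,postxy(3),.03); print(g["hub"].round(4),postxy(3).round(4),r.current_time())
    X=cloud(c); print("face z",np.nanmedian(X[(np.hypot(X[...,0]-postxy(3)[0],X[...,1]-postxy(3)[1])<.018)&(np.hypot(X[...,0]-postxy(3)[0],X[...,1]-postxy(3)[1])>.0135)][:,2]))
E
```

```text
yaw to 70.7 turn 56.5Traceback (most recent call last):
  File "<stdin>", line 3, in <module>
  File "h.py", line 109, in place_post
    z,f=down(xy,.062+zg,.0305+zg); print("stopped underside z",(z-zg).round(4),"F",f.round(1),"real",np.array(r.current_ee_pos())-[*xy,z])
                                                               ^^^^^^^^^^^^
AttributeError: 'float' object has no attribute 'round'
```

```bash
sed -i 's/(z-zg).round(4),"F"/round(float(z-zg),4),"F"/' h.py; cat >> h.py <<'E'
def check_post(k,save=None):
    c=look(SC,.145,0,save); psi=master(c)[0]; q=postxy(k); g=gear_at(c,q,.03)
    X=cloud(c); R=np.hypot(X[...,0]-q[0],X[...,1]-q[1]); zf=np.nanmedian(X[(R<.018)&(R>.0135)][:,2])
    print("psi",D(psi).round(2),"hub",g["hub"].round(4),"post",q.round(4),"face z",zf.round(4),"(want .042) t",r.current_time()); return psi,zf
E
python3 - <<'E'
from h import *
p=np.array(r.current_ee_pos()); print(p, p[2]-.025, np.array(r.current_ft_force()), D(yaw()), postxy(3), r.current_opening())
if p[2]-.025<.0335: release(); check_post(3,"p1")
E
```

```text
[ 0.57886055 -0.01064881  0.05629945] 0.0312994543037287 [-2.32161701 -0.49306955  4.19008676] 70.6898284603784 [ 0.57876191 -0.01062311] 0.21591475829792156
psi 1.79 hub [ 0.5777 -0.0094] post [ 0.5788 -0.0106] face z 0.0425 (want .042) t 26.1583
```

```bash
cat >> h.py <<'E'
def find(xy,n,a=0.,base=0.):
    for _ in range(3):
        c=look(xy,.12+base,a); g=gear_at(c,xy,base); d=np.hypot(*(g["c"]-xy)); print("seen",g["n"],g["c"].round(4),g["hub"].round(4),"rad",round(g["rad"],4),g["amp"])
        if d<.008 and g["n"]==n: return g
        xy=g["c"]
    raise SystemExit("not found")
def to_post(xy,k,psi):
    g=find(np.array(xy),14); th=pick(g); r.pause(.1); h=held(); print("held dphase",D(wrap(h[0]-th,TP14)).round(2),h[1])
    z=place_post(k,th,psi); 
    if z>.0335: raise SystemExit("stuck")
    release(); return check_post(k)
E
python3 - <<'E'
from h import *
psi,z=to_post((.639,-.2272),0,np.radians(1.79))
if abs(z-.042)<.003: psi,z=to_post((.4445,-.226),2,psi)
E
```

```text
seen 14 [ 0.639  -0.2272] [ 0.6393 -0.2275] rad 0.0292 [np.float64(0.04), np.float64(4.22), np.float64(0.01)]
flat-tooth mismatch deg 0.0 yaw 21.6 xy [ 0.6392 -0.2273]
opening 0.2146806388980995 yaw 21.62936739919897
held dphase 1.55 [25.64 -1.69  0.5   3.51]
yaw to 19.3 turn -2.3
stopped underside z 0.0305 F [-3.9 -0.4  7.1] real [9.88640824e-05 8.74934011e-06 9.77064758e-04]
psi 1.55 hub [0.624  0.0508] post [0.6289 0.0507] face z 0.0426 (want .042) t 36.5333
seen 14 [ 0.4433 -0.2261] [ 0.4437 -0.2263] rad 0.0292 [np.float64(0.03), np.float64(4.24), np.float64(0.07)]
flat-tooth mismatch deg 0.22 yaw -5.0 xy [ 0.4435 -0.2262]
opening 0.20945378096729955 yaw -4.951584996051864
held dphase -0.07 [24.99 -0.86 -3.58  0.06]
yaw to -14.7 turn -9.7
stopped underside z 0.0305 F [-2.1 -0.5  7.5] real [1.72938920e-04 6.03329544e-05 7.08796759e-04]
psi 1.56 hub [0.5177 0.0394] post [0.5175 0.0395] face z 0.2165 (want .042) t 46.6667
```

```bash
python3 - <<'E'
from h import *
c=look(SC+[.0,0.02],.2,0,"p3"); X=cloud(c)
for g in gears(c,.03): print(g["c"].round(4),round(g["rad"],4),g["n"],g["amp"])
for k in (3,0,2):
    q=postxy(k); H=blob(c,X,.052,.064,q,.058,.025); R=np.hypot(X[...,0]-q[0],X[...,1]-q[1])
    print(k,"hub",cen(H).round(4),q.round(4),"n",len(H),"hub z",np.nanmedian(X[...,2][(R<.012)&(X[...,2]>.05)]).round(4),"face",np.nanmedian(X[...,2][(R>.014)&(R<.02)]).round(4))
p=c["p"][20:330,80:440]; cv2.imwrite("pics/p3c.png",cv2.resize(p,None,fx=2,fy=2)[:,:,::-1])
E
```

```text
[0.4323 0.2255] 0.0289 14 [np.float64(0.24), np.float64(1.38), np.float64(0.5)]
[ 0.4467 -0.0021] 0.0371 14 [np.float64(0.33), np.float64(0.49), np.float64(0.48)]
[ 0.4573 -0.1093] 0.0362 18 [np.float64(0.06), np.float64(0.03), np.float64(1.19)]
[0.49  0.289] 0.029 14 [np.float64(0.27), np.float64(0.69), np.float64(0.32)]
[0.5167 0.0389] 0.029 14 [np.float64(0.17), np.float64(3.37), np.float64(0.19)]
[ 0.5805 -0.0111] 0.0288 14 [np.float64(0.31), np.float64(3.14), np.float64(0.17)]
[ 0.6231 -0.1126] 0.0233 10 [np.float64(1.11), np.float64(0.39), np.float64(0.14)]
[0.6282 0.0521] 0.0286 14 [np.float64(0.34), np.float64(3.03), np.float64(0.35)]
3 hub [ 0.5805 -0.0099] [ 0.5788 -0.0106] n 70 hub z 0.0582 face 0.0425
0 hub [0.6275 0.0512] [0.6289 0.0507] n 79 hub z 0.0583 face 0.0425
2 hub [0.5178 0.0395] [0.5175 0.0395] n 60 hub z 0.0595 face 0.2482
```

View pics/p3c.png

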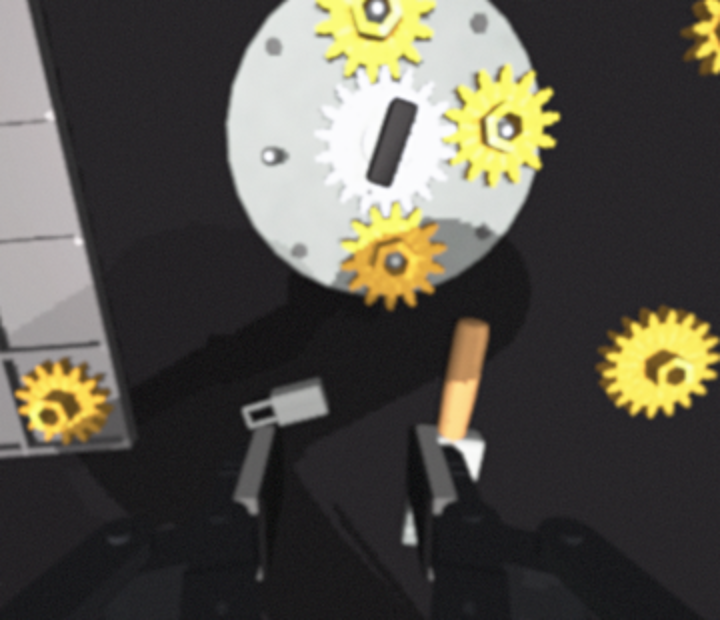

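All three gears are meshed on their posts: (375,10), (505,128) and (397,262). The master is at psi 1.56 - 20 = -18.4°, with the bar running along that direction. Now turn the knob.

```bash
python3 - <<'E'
from h import *
b=np.radians(1.56-20)
r.set_gripper(.42); r.move_to([*SC,.15],rot(b)); r.move_linear([*SC,.078],velocity=.12); r.set_gripper(0.,60); print("open",r.current_opening())
q0=np.array(r.current_joints())
for i in range(1,7):
    q=q0.copy(); q[5]-=i*np.radians(30); r.move_joints(q); print(D(yaw()).round(1),np.array(r.current_ft_force()).round(1),np.array(r.current_moment()).round(2),r.current_time())
r.pause(.3); release(.16)
c=look(SC,.145,0,"turned"); print("psi",D(master(c)[0])); X=cloud(c)
for k in (0,2,3):
    q=postxy(k); R=np.hypot(X[...,0]-q[0],X[...,1]-q[1]); f=lambda m:np.nanmedian(X[...,2][m&(X[...,2]<.08)]).round(4)
    print(k,"hub z",f((R<.011)&(X[...,2]>.05)),"face",f((R>.014)&(R<.02)))
E
```

```text
open 0.12468789880156586
-48.2 [ 1.   3.  -3.2] [ 1.06 -0.45 -0.03] 49.6667
-78.1 [ 3.2  4.3 -6.2] [ 1.49 -1.11  0.05] 50.2333
-108.1 [ 5.4  3.7 -7.5] [ 1.28 -1.93  0.01] 50.8
-138.1 [ 8.5  0.9 -8. ] [ 0.38 -2.71 -0.06] 51.3667
-168.1 [  9.7  -2.3 -10.8] [-0.64 -3.31  0.01] 51.9333
161.9 [  9.8  -4.4 -10.1] [-1.53 -3.55 -0.01] 52.5
psi 1.3693286486034657
0 hub z 0.0581 face 0.0424
2 hub z 0.0581 face 0.0424
3 hub z 0.0581 face 0.0425
```

View pics/turned.png

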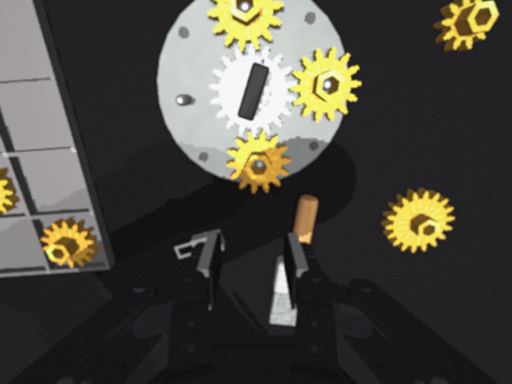

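After the turn psi has returned to the same phase (9 pitches) and all three gears are still down (face 42.4 mm). Next I measure the tray and cross-check the turn from the hex angle of the -y gear, expecting about 32° if turned and 41° if not.

```bash
python3 - <<'E'
from h import *
c=look(postxy(3),.15,0); g=gear_at(c,postxy(3),.03); print("hex",D(g["hex"])%60, "h6",g["h6"])
c=look((.516,.2805),.27,0,"tray"); X=cloud(c)
m=((X[...,2]>.008)&(X[...,2]<.019)&(abs(X[...,0]-.516)<.16)&(abs(X[...,1]-.2805)<.09)).astype(np.uint8)
m=cv2.morphologyEx(m,cv2.MORPH_CLOSE,np.ones((5,5)))
k=max(cv2.findContours(m,cv2.RETR_EXTERNAL,cv2.CHAIN_APPROX_NONE)[0],key=cv2.contourArea)
P=onplane(c,k.reshape(-1,2),.013)[:,:2]; (cx,cy),wh,an=cv2.minAreaRect((P*1e3).astype(np.float32)); print(cx,cy,wh,an)
print("bin etc"); 
for g in gears(c,.003): print(g["c"].round(4),g["n"],round(g["rad"],4))
E
```

```text
hex 25.705543990908406 h6 0.571983325625674
504.1558532714844 280.83197021484375 (243.37124633789062, 136.98538208007812) 4.542428016662598
bin etc
[0.4195 0.2413] 14 0.029
[ 0.4355 -0.008 ] 18 0.0385
[0.4809 0.3117] 14 0.0273
[0.5148 0.0244] 14 0.0332
[ 0.5808 -0.0295] 14 0.0307
[0.6161 0.0349] 14 0.0214
```

View pics/tray.png

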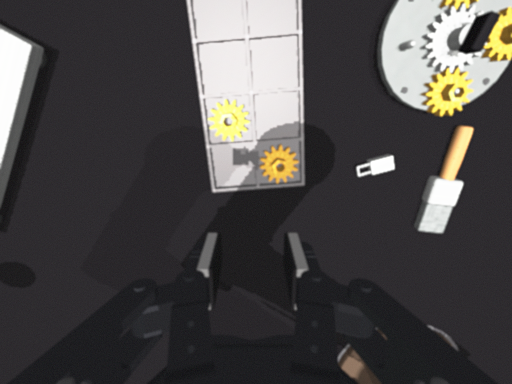

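The tray runs out of the top of this view; stock is at (229,119) and (279,164). The hex reading is ambiguous, so I re-measure all three gears along with a tray view farther forward.

```bash
python3 - <<'E'
from h import *
for k,fl in ((3,40.7),(0,49.3),(2,15.3)):
    q=postxy(k); c=look(q,.15,0); g=gear_at(c,q,.03); f=g["th"]+np.arange(28)*TP14; e=wrap(f-g["hex"],np.pi/3); i=np.argmin(abs(e))
    print(k,"c",g["c"].round(4),"hub",g["hub"].round(4),"hex",D(g["hex"])%60,"tooth-flat",D(f[i])%60,"shift from placed",wrap(D(f[i])-fl,60), "mesh err",D(wrap(g["th"]-mesh_angle(k,np.radians(1.37)),TP14)))
c=look((.60,.2805),.27,0,"tray2"); X=cloud(c)
m=((X[...,2]>.008)&(X[...,2]<.019)&(abs(X[...,0]-.516)<.16)&(abs(X[...,1]-.2805)<.09)).astype(np.uint8)
m=cv2.morphologyEx(m,cv2.MORPH_CLOSE,np.ones((5,5)))
k=max(cv2.findContours(m,cv2.RETR_EXTERNAL,cv2.CHAIN_APPROX_NONE)[0],key=cv2.contourArea)
P=onplane(c,k.reshape(-1,2),.013)[:,:2]; (cx,cy),wh,an=cv2.minAreaRect((P*1e3).astype(np.float32)); print(cx,cy,wh,an)
E
```

```text
3 c [ 0.578  -0.0128] hub [ 0.5782 -0.0124] hex 25.090082226641947 tooth-flat 25.446349137205033 shift from placed -15.253650862794984 mesh err -7.249365148509223
0 c [0.6314 0.0509] hub [0.6308 0.0505] hex 37.03009400076942 tooth-flat 36.115462726528335 shift from placed -13.184537273471676 mesh err -5.151680130614528
2 c [0.5149 0.0402] hub [0.516  0.0401] hex 59.40619657576896 tooth-flat 59.47243611990089 shift from placed -15.827563880099092 mesh err -7.508992451527598
516.402099609375 281.1695251464844 (267.9604797363281, 136.1447296142578) 4.4690985679626465
```

All three gears shifted consistently by -8.6° minus about 6° of backlash lag, so the half turn is confirmed. The tray measures exactly 268×136 mm, centre (516.4, 281.2), 4.47°. Now store the gears.

```bash
cat >> h.py <<'E'
TC=np.array([.5164,.2812]); TA=np.radians(4.47)
def pocket(x,y): return TC+np.array([x*np.cos(TA)-y*np.sin(TA),x*np.sin(TA)+y*np.cos(TA)])/1e3
def put(xy,base,open_=.42,zc=.15):
    r.move_to([*xy,zc],rot(yaw())); r.move_linear([*xy,base+.045],velocity=.25)
    z,f=down(xy,base+.045,base+.0255,step=.004,v=.06); print("put z",round(float(z-.025),4),f.round(1))
    r.set_gripper(open_); r.move_linear([*xy,zc],velocity=.3)
E
python3 - <<'E'
from h import *
for k,pk in ((3,(33,-33)),(0,(33,33)),(2,(99,-33))):
    g=find(postxy(k),14,base=.03); pick(g,base=.03,avoid=AL+k*np.pi/2); print(held()[1:]); put(pocket(*pk),.003); print("t",r.current_time(),r.current_opening())
c=look((.60,.2805),.2,0,"tray3"); X=cloud(c)
for g in gears(c,.003): 
    d=g["c"]-TC; R=np.hypot(X[...,0]-g["c"][0],X[...,1]-g["c"][1]); s=lambda a,b:np.nanmedian(X[...,2][(R>a)&(R<b)&(X[...,2]<.1)]).round(4)
    print((np.array([[np.cos(TA),np.sin(TA)],[-np.sin(TA),np.cos(TA)]])@d*1e3).round(1),g["n"],round(g["rad"],4),"face",s(.013,.019),"hub",s(.007,.009))
E
```

```text
seen 14 [ 0.5778 -0.0125] [ 0.5783 -0.0123] rad 0.0288 [np.float64(0.05), np.float64(4.03), np.float64(0.11)]
flat-tooth mismatch deg 0.52 yaw 55.4 xy [ 0.578  -0.0124]
opening 0.21160693068531491 yaw 55.438796916229286
(array([24.36,  0.84, -2.51, -1.21]), 156, np.float64(-0.00022149600419388293))
put z 0.0035 [-1.2 -1.1  4.7]
t 71.5083 0.42080798279621356
seen 14 [0.6317 0.0509] [0.6308 0.0506] rad 0.0283 [np.float64(0.14), np.float64(3.51), np.float64(0.09)]
flat-tooth mismatch deg 0.83 yaw 6.2 xy [0.6313 0.0507]
opening 0.21307222490716002 yaw 6.181415572583258
(array([24.89, -0.93, -3.79, -0.71]), 152, np.float64(-0.0002666709036384385))
put z 0.0035 [-1.5 -1.2  6.3]
t 78.7833 0.4212263559252507
seen 14 [0.515  0.0405] [0.5161 0.0402] rad 0.0285 [np.float64(0.23), np.float64(3.7), np.float64(0.15)]
flat-tooth mismatch deg 0.7 yaw 29.7 xy [0.5156 0.0403]
opening 0.21121940983536988 yaw 29.76899152236215
(array([24.47,  0.67, -2.94, -0.81]), 153, np.float64(-0.00027855635827700453))
put z 0.0035 [-0.5 -0.3  5.1]
t 86.4333 0.4154963870964343
[-98.5 -30.6] 10 0.0304 face 0.0155 hub 0.0277
[-102.  -279.1] 10 0.0405 face 0.009 hub 0.0148
[-32.7  32.5] 14 0.0294 face 0.0156 hub 0.0314
[32.2 33.9] 14 0.0285 face 0.0156 hub 0.0318
[ 31.7 -31.8] 14 0.0284 face 0.0155 hub 0.0316
[ 98.4 -31.8] 14 0.0275 face 0.0155 hub 0.0314
```

View pics/tray3.png

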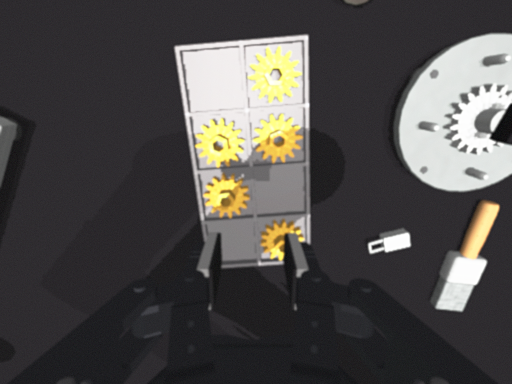

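Gears are stored at (275,74), (277,138) and (219,143), flat with the face at 15.5 mm, and the stock is unmoved. Now the odd gears go in the bin, whose position I measure from above first.

```bash
python3 - <<'E'
from h import *
c=look((.56,-.36),.25,0,"bin"); X=cloud(c)
m=((X[...,2]>.026)&(X[...,2]<.042)&(abs(X[...,0]-.54)<.11)&(abs(X[...,1]+.383)<.085)).astype(np.uint8)
m=cv2.morphologyEx(m,cv2.MORPH_CLOSE,np.ones((5,5)))
k=max(cv2.findContours(m,cv2.RETR_EXTERNAL,cv2.CHAIN_APPROX_NONE)[0],key=cv2.contourArea)
P=onplane(c,k.reshape(-1,2),.035)[:,:2]; (cx,cy),wh,an=cv2.minAreaRect((P*1e3).astype(np.float32)); print(cx,cy,wh,an)
B=np.array([cx,cy])/1e3
if np.hypot(*(B-[.54,-.383]))>.012 or abs(sorted(wh)[1]-170)>8: raise SystemExit("bin?")
for xy,n,dx in (((.4453,-.1304),18,-.036),((.6281,-.1329),10,.04)):
    g=find(np.array(xy),n); pick(g); put(B+[dx,0],.004,open_=.36); print("t",r.current_time())
c=look((.54,-.36),.25,0,"bin2"); X=cloud(c)
for g in gears(c,.004): print(g["c"].round(4),(g["c"]-B).round(4),g["n"],round(g["rad"],4))
E
```

```text
541.1884765625 -386.95758056640625 (169.7703094482422, 130.05165100097656) 1.0508761405944824
seen 18 [ 0.444  -0.1296] [ 0.4443 -0.1298] rad 0.0363 [np.float64(0.12), np.float64(0.02), np.float64(4.26)]
flat-tooth mismatch deg 0.6 yaw 9.2 xy [ 0.4441 -0.1297]
opening 0.2139137388424574 yaw 9.238206815528347
put z 0.0045 [-0.5  0.7  6.4]
t 97.5583
seen 10 [ 0.628  -0.1327] [ 0.6281 -0.133 ] rad 0.0222 [np.float64(4.08), np.float64(0.05), np.float64(0.01)]
flat-tooth mismatch deg 0.07 yaw -23.3 xy [ 0.6281 -0.1329]
opening 0.21295366527157256 yaw -23.299710532074975
put z 0.0045 [-1.2  1.2  4.3]
t 105.05
[ 0.4317 -0.0174] [-0.1094  0.3696] 18 0.0369
[ 0.5043 -0.3864] [-0.0369  0.0005] 18 0.0344
[ 0.5808 -0.3868] [0.0396 0.0001] 10 0.0199
```

```bash
ls pics/bin2.png && python3 - <<'E'
from h import *
c=cap("top","top_end"); 
for g in gears(c,.003,50): print(g["c"].round(4),g["n"])
E
```

```text
pics/bin2.png
[0.4199 0.2423] 14
[ 0.4361 -0.0104] 14
[0.4816 0.312 ] 14
[0.5455 0.3179] 14
[0.5507 0.2514] 14
[0.6176 0.257 ] 14
[0.7943 0.5252] 18
```

View pics/bin2.png

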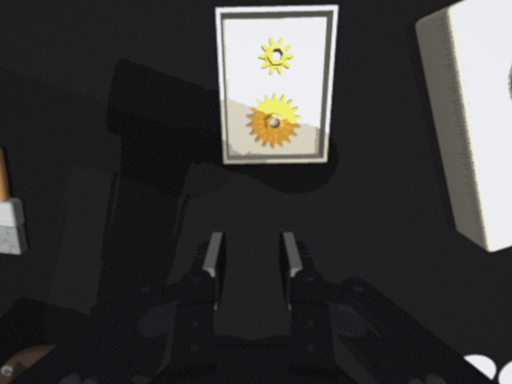

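View pics/top_end.png

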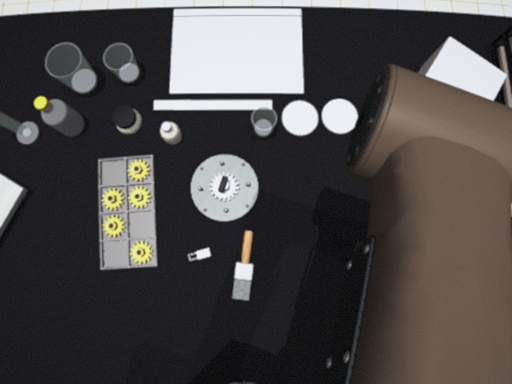

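Both odd gears lie in the bin at (275,57) and (273,122). The tray holds all five gears, the bench is clear, and the bystanders are where they started. The arm is clear at height, so I hand the job in.

```bash
python3 -c "
from h import *
r.sign_off(); print(r.current_time())"
```

```text
the job is handed in; nothing more can be done
the job is handed in; nothing more can be done
```

The job is handed in, and my last checks show every step done; the station gives no verdict of its own.

- **Meshing:** The three loose 14-tooth gears went onto the -y, +x and -x posts, fully down. Their faces measured 42.4–42.5 mm against 42 mm wanted.
- **Half turn:** I turned the master 180° by its knob. All three gears had shifted consistently with a half turn plus about 6° of backlash lag.
- **Storage:** The three gears are in tray pockets (33,-33), (33,33) and (99,-33). They lie hub up and flat, with faces at about 15.5 mm and within 2 mm of the pocket centres.
- **Returns bin:** The 18-tooth and 10-tooth gears are in the bin.
- **Bystanders:** The stock gears, beaker, bottle, clip and brush look unmoved in the final top view. The job took about 105 s of the 210 s.

Two readings disagreed at first. A stand check put one hub 5 mm off its post, and another gave a false face height, probably because the gripper was in the depth data. Repeat views showed both gears correctly seated.

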